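# Seat a wing panel in the corner of the assembly fence

## Robot

A 6-joint arm with a two-finger parallel gripper is mounted at the origin on the work surface. World frame = base frame: x ahead of the robot, y to its left, z up, the work surface at z = 0. Lengths are in mm, angles in rad, forces in N, time in s.
With the tool pointing down it reaches from about 275 to 750 mm from the base axis. Payload 10.2 kg.
Tool frame: the origin (TCP) lies on the front face of the gripper's body, between the roots of the fingers; the fingertips stand 73 mm ahead of it and the grasp point (between the pads) lies 54 mm ahead of it; z points along the fingers, y is the direction in which the jaws open and shut (so a half turn about z gives the same grasp; the last joint's range is limited). The gripper opens to 85 mm and grips with 20 to 120 N. Pads are 22 mm wide; open, the fingers measure 114 mm over their backs; the gripper's body (76 mm by 85 mm) begins 54 mm behind the grasp point. The pads swing forward as they close: fully open they stand 13 mm farther back than shut.
Start: joints at [-1.559, 0.313, 1.498, -0, 1.331, -0.223], TCP at [122.127, -510.604, 303.894] pointing down, gripper open.
Joint ranges: [-2.94, 2.94], [-0.97, 2.17], [0.19, 2.56], [-1.23, 4.37], [0.02, 3.11], [-2.88, 2.88]. Speed limits (rad/s): [2.39, 2.39, 3.01, 3.14, 3.14, 3.14].

## Interface

Orientations are given as a unit quaternion [w, x, y, z].
In Python, from rig import ctrl gives the robot as it stands.
- The arm moves only by the tool move_arm, never from a script. Its argument "series" is a list of rows, each a list of 3 entries, a list of its own where there are three numbers: the shift along the tool's x, y, z in mm, then the turn about the tool's z in degrees, then the opening, from 0 (shut) to 1 (fully open). In form: [[[tx, ty, tz], yaw, grip], ...]. A call has 1 to 10 rows; each row is the pose to reach, as a shift and turn from the pose commanded when the call began, along the tool's axes at that moment; what a row does not reach only later rows make up. A row lasts 1/8 s, in which the tool goes at most 62.5 mm and 10.7 degrees, less where a joint would pass 70% of its speed; a pose out of reach is approached as far as the arm can. A call with a gripper value outside its range is refused whole. The fingers move at their own pace and stop on an object; "force" is the grip in N (left out, the last holds). Time passes only in rows, so rows that repeat a pose let the fingers close. It gives the time, the measured TCP pose, the force and the opening at its end, in the units of the state.
- ctrl.sense(): the state, without advancing time (a new reading comes with each control period).
- ctrl.capture(name): name is "scene" or "top" or "wrist"; returns (picture, depth): 384x512x3 uint8, red, green, blue; 384x512 float32, mm along the optical axis (not along the pixel's ray), 0 where there is no reading.
- ctrl.camera_model(name): a dict with "fov_y" (degrees; the focal length in pixels is half the picture's height over the tangent of half this angle, whatever the lens; pixels are square), "cx", "cy" (the principal point, pixels), "rvec" (rotation vector, rad) and "tvec" (3), from world to camera coordinates, as OpenCV has them. Camera axes: x right, y down, z forward; pixel columns grow to the right and rows downward; lengths in mm; the calibration is good to about 2 mm. The wrist camera is an equidistant fisheye: a pixel r from the principal point sees the ray r / f radians off the axis. A picture is of the moment at which its call begins: read the wrist's pose just before it. camera_model takes no time and is no camera call; for the wrist camera it gives the pose at the moment of the call.
- ctrl.finish_job(): hands the job in, once; it reports no verdict.
The state is a dict: "time_s": time; "joints": joint angles; "dq": joint speeds; "tau": joint torques, N m; "eef_pos": TCP position; "ee_rot": TCP orientation; "force": force on the tool from outside, world axes, zero at the start; "wrist_torque": the same for the moment, N m; "grip_width": opening from 0.0 (shut) to 1.0 (fully open).
Only numpy, scipy, OpenCV 4.12 (cv2) and the standard library are available. Lean on these libraries where they do the work, as an engineer would, in place of code of your own. Each camera call takes 0.05 s, during which the arm holds its last target.

## Task

Ready the wing panel for gluing: push it across the building board until its thin rear edge lies flush along the aluminium fence and its end is up against the dark wooden stop block. Slide it flat on the board, never lifting or tipping it, then draw the hand clear, and leave the bottle, tin, sanding block and screwdriver where they are.

Things in the scene. Friction and masses are not known exactly. Their poses are not given: they have to be found in the camera images.
- board: fixed pale building board on the bench, 400 (x) x 600 (y) x 18 mm thick, place and yaw vary. Origin: centre of its underside; x points away from the robot to the fence; its top is z = 18 mm
- fence (a point): middle of the lower edge of the fence's face towards the robot: (130, 0, 18) mm in the board's frame, same axes. The fence is a straight aluminium bar fixed on the board, 560 mm long (y), 20 mm wide (x = 0 to +20 mm), standing 22 mm above the board's top
- stop: dark wooden stop block, fixed on the board with its far end touching the fence, 90 (x) x 30 (y) x 22 mm high, its axes parallel to the board's, its place along the fence varies. Origin: centre of its underside, on the board's top. The face that the panel's end must meet is the plane y = -15 mm of this frame (its right side as seen from the robot)
- panel: loose white wing panel lying flat on the board, right of the stop, up to 0.25 rad out of line; 110 mm chord (x) x 230 mm span (y), 0.1 to 0.2 kg, too wide to grip. Origin: centre of underside. Blunt leading edge (x = -55 mm) faces the robot, 24 mm high, upright; top slopes to the rear edge (x = +55 mm), 10 mm high. Flat upright ends (y = +-115 mm), 18 mm high at mid-chord
- panel_rear_left (a point): the panel's rear corner at the end facing the stop: (55, 115, 5) mm in the panel's frame
- panel_rear_right (a point): the panel's rear corner at the other end: (55, -115, 5) mm in the panel's frame
- glue: bystander: white glue bottle with a label, 38 mm across, 110 mm tall, standing on the near left part of the board; origin: centre of its underside
- tin: bystander: small open steel tin, 44 mm across, 45 mm tall, on the near right part of the board; origin: centre of its underside
- sander: bystander: grey sanding block, 40 (x) x 70 (y) x 25 mm, on the left part of the board on the robot's side of the stop; origin: centre of its underside
- driver: bystander: screwdriver 170 mm long lying on the board beyond the fence, roughly parallel to it; origin: on the board under its middle

How it is judged (in metres and radians):
At the end, for the whole second after the job is handed in: The panel lies flat and still on the board, both its rear corners within 4 mm of the fence's face and its end (at the rear corner) within 4 mm of the stop block's face (x of panel_rear_left in the frame of board between 0.126 and 0.134 m and x of panel_rear_right in the frame of board between 0.126 and 0.134 m and y of panel_rear_left in the frame of stop between -0.019 and -0.011 m and z of panel in the frame of board below 0.021 m and angle between panel's own z axis and vertical below 0.04 rad and linear speed of panel below 0.01 m/s); the robot touches nothing.
It fails at once if the panel is lifted off the board (by more than 12 mm) (z of panel in the frame of board above 0.03 m).
It fails at once if the panel is tipped by more than 0.2 rad (angle between panel's own z axis and vertical above 0.2 rad).
It fails at once if a bystander (glue bottle, tin, sanding block, screwdriver) is moved by more than 15 mm (distance of any of glue, tin, sander, driver from where it was at the start of the episode above 0.015 m).
It fails at once if the glue bottle or the tin is tipped over (angle between any of glue, tin's own z axis and vertical above 0.35 rad).
It also fails if it takes over 58 s, if anything falls off the work surface, if the arm or the gripper's body presses on something with over 40 N, if the wrist force passes 120 N, or if a joint passes its speed limit or range.

## Working session

There is one attempt and no reset: what is moved stays moved. The work goes in short steps, Python scripts to look and compute and a tool call to move; the robot and the scene stay as the last step left them, time stands still between calls to the robot, and variables do not carry over. Pictures are saved under pics/ and viewed, and the job is handed in when it is done.

Besides the shell and the picture viewer there is one more tool, called after "Request:" as name(argument=value, ...), one argument or row to a line, values as JSON. move_arm: Moves the arm, as the interface text tells. Its arguments: {"type":"object","properties":{"series":{"type":"array","items":{"type":"array"}},"force":{"type":"number"}},"required":["series"]}

```bash
ls; mkdir -p pics
python3 - <<'E'
from rig import ctrl
import cv2,numpy as np
print(ctrl.sense())
for n in ["scene","top"]:
    p,d=ctrl.capture(n); m=ctrl.camera_model(n); print(n,m)
    cv2.imwrite(f"pics/{n}0.png",p[:,:,::-1]); np.save(f"{n}0p.npy",p); np.save(f"{n}0d.npy",d)
E
```

```text
pics
{'time_s': 0.0, 'joints': array([-1.55939498e+00,  3.13447216e-01,  1.49846823e+00, -1.91853847e-05,
        1.33101053e+00, -2.23407993e-01]), 'dq': array([-0.00043405, -0.00172698, -0.00023647,  0.00075417,  0.00055308,
       -0.00208891]), 'tau': array([-3.27529660e-04, -4.12261891e+01, -2.59742206e+01, -1.85993872e-04,
        4.16453855e-03,  3.64220330e-05]), 'eef_pos': array([ 122.12383171, -510.4156003 ,  303.32471712]), 'ee_rot': array([-6.63908217e-04,  9.93115496e-01,  1.17137384e-01,  6.12719629e-05]), 'force': array([-0.76232271,  0.37817211,  1.18454875]), 'wrist_torque': array([ 0.01143841, -0.00750944, -0.0285625 ]), 'grip_width': 1.0012305380511486}
scene {'fov_y': 46.804637352455885, 'cx': 250.0932612546287, 'cy': 202.30195054002195, 'rvec': array([ 1.81120517,  1.91806221, -0.62408927]), 'tvec': array([ -29.57779743, -404.38948492, 1416.83642261])}
top {'fov_y': 52.25237379398502, 'cx': 258.5220713461226, 'cy': 188.32891558404555, 'rvec': array([ 2.1965167 , -2.17447648,  0.07728361]), 'tvec': array([ 87.58660812, 508.31274356, 987.92485018])}
```

View pics/top0.png

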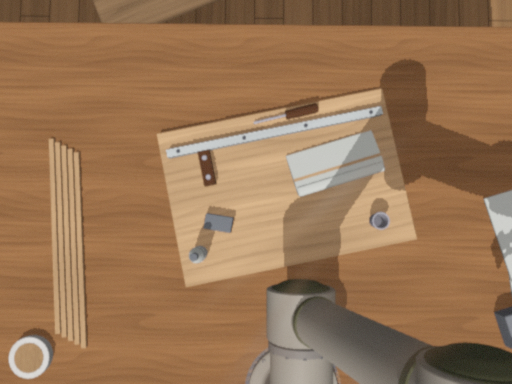

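View pics/scene0.png

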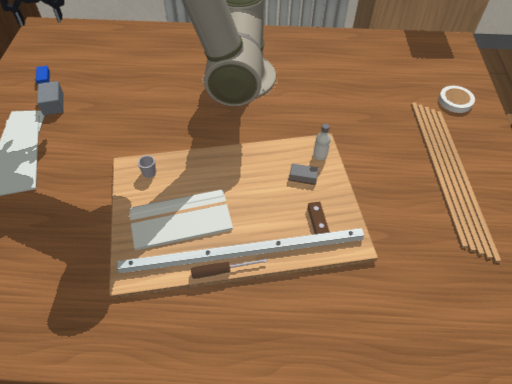

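The top view shows the panel at about px (288–383, 133–193), the fence from (168,153) to (382,112) and the stop at (198–216, 150–185). The tin is near (379,221), the sander near (219,222), the bottle near (197,255) and the driver beyond the fence. Next I measure with masks and rays.

```bash
cat > h.py <<'E'
import cv2,numpy as np
from rig import ctrl
def cam(n):
    m=ctrl.camera_model(n); f=192/np.tan(np.radians(m['fov_y'])/2)
    K=np.array([[f,0,m['cx']],[0,f,m['cy']],[0,0,1]]); R=cv2.Rodrigues(m['rvec'])[0]
    return K,R,np.array(m['tvec'])
def ray(n,uv,z,c=None):
    K,R,t=c or cam(n); uv=np.atleast_2d(np.asarray(uv,float))
    d=(np.linalg.inv(K)@np.c_[uv,np.ones(len(uv))].T).T@R
    C=-R.T@t; z=np.broadcast_to(z,len(uv)); s=(z-C[2])/d[:,2]
    return C+d*s[:,None]
def proj(n,P,c=None):
    K,R,t=c or cam(n); q=(K@(R@np.atleast_2d(P).T+t[:,None])).T
    return q[:,:2]/q[:,2:]
def lsline(p):
    return cv2.fitLine(np.float32(p),cv2.DIST_HUBER,0,.01,.01).ravel()
E
python3 - <<'E'
from h import *
p=np.load('top0p.npy'); b=p[:,:,::-1].copy()
z=cv2.resize(b[80:295,150:425],None,fx=2.9,fy=2.7,interpolation=cv2.INTER_CUBIC)
z=cv2.resize(b[95:205,150:400],None,fx=3.2,fy=3.2,interpolation=cv2.INTER_CUBIC)
cv2.imwrite('pics/topz.png',z)
hsv=cv2.cvtColor(b,cv2.COLOR_BGR2HSV)
for u,v in [(330,165),(330,180),(365,160),(310,180),(250,138),(340,121),(207,170),(260,180),(219,222),(230,150),(340,200)]: print((u,v),b[v,u],hsv[v,u])
E
```

```text
(330, 165) [195 199 198] [ 38   5 199]
(330, 180) [190 194 193] [ 38   5 194]
(365, 160) [120 134 145] [ 17  44 145]
(310, 180) [195 200 198] [ 42   6 200]
(250, 138) [203 201 198] [102   6 203]
(340, 121) [199 200 196] [ 83   5 200]
(207, 170) [42 61 99] [ 10 147  99]
(260, 180) [125 164 199] [ 16  95 199]
(219, 222) [135 129 124] [106  21 135]
(230, 150) [128 167 200] [ 16  92 200]
(340, 200) [ 95 124 152] [ 15  96 152]
```

View pics/topz.png

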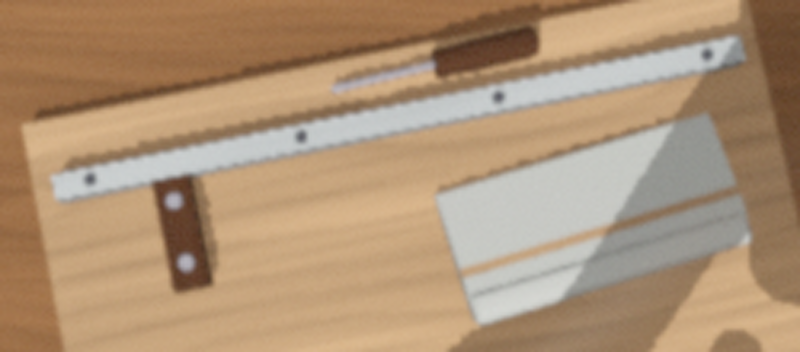

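```bash
cat > meas.py <<'E'
from h import *
def edge_pts(mask):
    cs,_=cv2.findContours(mask,cv2.RETR_EXTERNAL,cv2.CHAIN_APPROX_NONE)
    return max(cs,key=cv2.contourArea)[:,0,:].astype(float)
def quadlines(c,trim=.12):
    # split contour of a quadrilateral into 4 sides by minAreaRect and fit each side
    box=cv2.boxPoints(cv2.minAreaRect(np.float32(c)))
    L=[]
    for i in range(4):
        a,b=box[i],box[(i+1)%4]; l=np.linalg.norm(b-a); e=(b-a)/l; n=np.array([-e[1],e[0]])
        s=(c-a)@e/l; d=np.abs((c-a)@n)
        k=(s>trim)&(s<1-trim)&(d<min(9,.35*np.linalg.norm(box[(i+2)%4]-b)))
        L.append(lsline(c[k]))
    pts=[]
    for i in range(4):
        l1,l2=L[i-1],L[i]; A=np.c_[l1[:2],-l2[:2]]; s=np.linalg.solve(A,l2[2:]-l1[2:]); pts.append(l1[2:]+s[0]*l1[:2])
    return np.array(pts)
def masks(p):
    hsv=cv2.cvtColor(p,cv2.COLOR_RGB2HSV)
    return hsv
E
python3 - <<'E'
from meas import *
c=cam('top'); print('C',(-c[1].T@c[2]).round())
p=np.load('top0p.npy'); hsv=masks(p)
m=((hsv[:,:,1]<70)&(hsv[:,:,2]>75)).astype(np.uint8)*255
roi=np.zeros_like(m)
cv2.fillPoly(roi,[np.array([[155,150],[390,102],[393,122],[165,165]])],255)
mf=cv2.morphologyEx(m&roi,cv2.MORPH_CLOSE,np.ones((3,3)))
roi2=np.zeros_like(m); cv2.fillPoly(roi2,[np.array([[280,146],[376,126],[392,170],[300,202]])],255)
mp=cv2.morphologyEx(m&roi2,cv2.MORPH_CLOSE,np.ones((9,9)))
ms=((hsv[:,:,2]<140)&(hsv[:,:,1]>110)).astype(np.uint8)*255
roi3=np.zeros_like(m); cv2.fillPoly(roi3,[np.array([[192,149],[213,146],[222,188],[200,192]])],255)
ms=cv2.morphologyEx(ms&roi3,cv2.MORPH_CLOSE,np.ones((7,7)))
v=p[:,:,::-1].copy(); 
for nm,mk,z in [('fence',mf,40),('panel',mp,36),('stop',ms,40)]:
    q=quadlines(edge_pts(mk)); w=ray('top',q,z)
    print(nm,q.round(1).tolist(),w.round(1).tolist(),np.linalg.norm(np.roll(w,-1,0)-w,axis=1).round(1))
    cv2.polylines(v,[np.int32(q*8)],True,(0,0,255),1,0,3)
    cv2.drawContours(v,cv2.findContours(mk,0,1)[0],-1,(0,255,0),1) if 0 else None
cv2.imwrite('pics/seg.png',cv2.resize(v[95:205,150:400],None,fx=3.2,fy=3.2,interpolation=cv2.INTER_NEAREST))
d=np.load('top0d.npy'); print(d[165,330],d[138,250])
E
```

```text
C [ 436.   92. 1021.]
fence [[164.6999969482422, 149.1999969482422], [381.79998779296875, 105.0999984741211], [381.29998779296875, 115.0], [167.3000030517578, 158.10000610351562]] [[602.8, 331.0, 40.0], [722.0, -219.7, 40.0], [696.3, -218.1, 40.0], [580.0, 323.8, 40.0]] [563.4  25.7 554.3  23.9]
panel [[285.1000061035156, 155.10000610351562], [371.20001220703125, 129.1999969482422], [385.6000061035156, 169.6999969482422], [298.29998779296875, 197.0]] [[591.2, 26.1, 36.0], [660.2, -193.3, 36.0], [556.7, -228.5, 36.0], [485.3, -7.7, 36.0]] [230.  109.4 232.1 111.2]
stop [[197.89999389648438, 152.10000610351562], [209.8000030517578, 151.0], [215.8000030517578, 181.3000030517578], [204.89999389648438, 186.60000610351562]] [[596.1, 247.1, 40.0], [599.3, 216.9, 40.0], [522.5, 200.4, 40.0], [508.8, 227.4, 40.0]] [30.4 78.5 30.3 89.4]
991.71704 996.25146
```

View pics/seg.png

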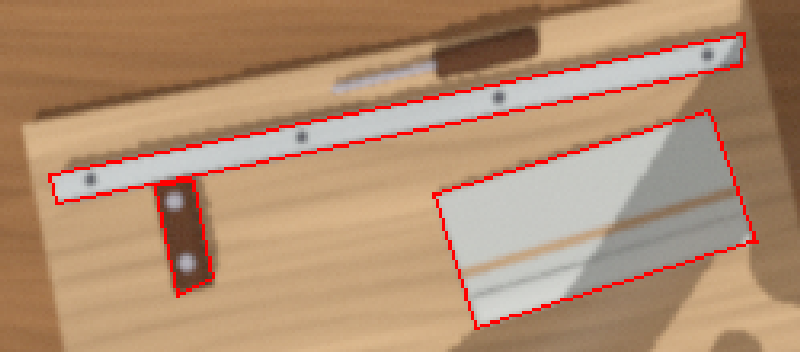

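```bash
cat > est.py <<'E'
from meas import *
def est(p,proi,verbose=True):
    hsv=masks(p)
    m=((hsv[:,:,1]<70)&(hsv[:,:,2]>75)).astype(np.uint8)*255
    def R(poly): 
        r=np.zeros_like(m); cv2.fillPoly(r,[np.array(poly)],255); return r
    mp=cv2.morphologyEx(m&R(proi),cv2.MORPH_CLOSE,np.ones((9,9)))
    return quadlines(edge_pts(mp))
E
python3 - <<'E'
from meas import *
import json
o=0.0
# near fence line at z=18, stop right face at z=18
fn=ray('top',[[381.3,115.0],[167.3,158.1]],18)[:,:2]
ff=ray('top',[[164.7,149.2],[381.8,105.1]],40)[:,:2]
e=fn[1]-fn[0]; e/=np.linalg.norm(e); yaw=np.arctan2(-e[0],e[1]); xb=np.array([e[1],-e[0]])
print('yaw',yaw,'fence width',(ff-fn[0])@xb)
mid=ff.mean(0)-20*xb; mid=(mid+fn.mean(0))/2
fe=fn.mean(0)@xb
O=mid-130*xb
def tb(w): w=np.atleast_2d(w)[:,:2]-O; return np.c_[w@xb,w@e]
stR=ray('top',[[209.8,151.0],[215.8,181.3]],18); stL=ray('top',[[197.9,152.1],[204.9,186.6]],40); print('stop R',tb(stR).round(1),'L',tb(stL).round(1))
P=ray('top',[[285.1,155.1],[371.2,129.2]],28); F=ray('top',[[385.6,169.7],[298.3,197.0]],[42,18]); F2=ray('top',[[385.6,169.7],[298.3,197.0]],18)
print('rear L,R',tb(P).round(1),'front R,L(18)',tb(F2).round(1))
print('world rear',P.round(1),'front',F2.round(1))
for n,uv,z in [('glue',(197,255),18),('tin',(379,221),50),('sander',(219,222),43),('tcp',None,0)]:
    if uv: w=ray('top',uv,z)
    else: w=ctrl.sense()['eef_pos'][None]
    print(n,w.round(0),tb(w).round(0))
json.dump(dict(O=O.tolist(),yaw=float(yaw)),open('b.json','w')); print(O)
# depth-based check points
K,Rm,t=cam('top'); d=np.load('top0d.npy')
for u,v in [(330,165),(310,185),(270,180),(340,121),(207,165)]:
    X=Rm.T@(d[v,u]*np.linalg.inv(K)@[u,v,1]-t); print(u,v,X.round(1))
E
```

```text
yaw 0.21109950527830137 fence width [19.39655311 20.54378718]
stop R [[126.3 172.5]
 [ 46.  172.5]] L [[125.4 200.6]
 [ 35.9 199.9]]
rear L,R [[  75.5  -15.1]
 [  97.1 -245.8]] front R,L(18) [[ -12.  -262.3]
 [ -36.   -27.2]]
world rear [[ 592.6   25.6   28. ]
 [ 662.  -195.5   28. ]] front [[ 558.9 -234.4   18. ]
 [ 486.1   -9.6   18. ]]
glue [[336. 247.  18.]] [[-129.  255.]]
tin [[ 427. -206.   50.]] [[-135. -207.]]
sander [[421. 190.  43.]] [[-58. 182.]]
tcp [[ 122. -510.  303.]] [[-497. -441.]]
[515.59707259  24.52774092]
330 165 [567.2 -87.8  36.3]
310 185 [515.2 -36.2  43.6]
270 180 [529.4  63.3  15.4]
340 121 [ 679.9 -113.1   38.9]
207 165 [563.5 223.2  40.5]
```

```bash
cat > to.py <<'E'
from h import *
import json,sys
from scipy.spatial.transform import Rotation as Ro
b=json.load(open('b.json')); O=np.array(b['O']); yaw=b['yaw']
xb=np.array([np.cos(yaw),np.sin(yaw)]); yb=np.array([-xb[1],xb[0]])
def tb(w): w=np.atleast_2d(w)[:,:2]-O; return np.c_[w@xb,w@yb]
def cur():
    s=ctrl.sense(); q=s['ee_rot']; R=Ro.from_quat([q[1],q[2],q[3],q[0]]).as_matrix(); return s,R
def to(x,y,z,tyaw):
    s,R=cur(); w=np.r_[O+x*xb+y*yb,z]; sh=R.T@(w-s['eef_pos'])
    ty=np.arctan2(R[1,0],R[0,0]); turn=np.degrees(ty-(tyaw+yaw)); turn=(turn+90)%180-90
    print('board now',tb(s['eef_pos']).round(1),'z',s['eef_pos'][2].round(1),'world tgt',w.round(0),'shift',sh.round(1),'turn',turn.round(1),'F',s['force'].round(1),'t',s['time_s'])
    bx=R.T@np.r_[xb,0]; by=R.T@np.r_[yb,0]; print('board x in tool',bx.round(3),'board y in tool',by.round(3))
if __name__=='__main__': to(*map(float,sys.argv[1:5]))
E
python3 to.py -75 -140 250 0; python3 to.py -75 -140 150 0
```

```text
board now [[-496.8 -440.7]] z 303.4 world tgt [ 472. -128.  250.] shift [ 428.8 -290.5   53.8] turn 1.4 F [0.5 0.  1. ] t 0.1
board x in tool [1.    0.024 0.   ] board y in tool [ 0.024 -1.     0.001]
board now [[-496.8 -440.7]] z 303.4 world tgt [ 472. -128.  150.] shift [ 428.8 -290.4  153.8] turn 1.4 F [0.5 0.  1. ] t 0.1
board x in tool [1.    0.024 0.   ] board y in tool [ 0.024 -1.     0.001]
```

Request:
move_arm(
  series=[
    [[429,-290,54],1.4,1],
    [[429,-290,54],1.4,1],
    [[429,-290,54],1.4,1],
    [[429,-290,54],1.4,1],
    [[429,-290,54],1.4,1],
    [[429,-290,54],1.4,1],
    [[429,-290,54],1.4,1],
    [[429,-290,54],1.4,1],
    [[429,-290,54],1.4,1],
    [[429,-290,54],1.4,1],
  ],
)

```text
time_s: 1.35
eef_pos: [472.2, -127.8, 249.4]
ee_rot: [-0.0, 0.994, 0.106, -0.0]
force: [0.7, -0.4, -0.3]
grip_width: 0.999
```

Request:
move_arm(
  series=[
    [[0,0,60],0,1],
    [[0,0,110],0,1],
    [[0,0,140],0,1],
    [[0,0,150],0,1],
    [[0,0,150],0,1],
  ],
)

```text
time_s: 1.98
eef_pos: [471.8, -129.4, 100.3]
ee_rot: [0.0, 0.995, 0.105, 0.0]
force: [0.9, 0.2, -0.3]
grip_width: 0.998
```

Run:
```python
from h import *
s,_=ctrl.capture('scene'); w,_=ctrl.capture('wrist'); st=ctrl.sense(); print(st['eef_pos'],st['force'])
t=proj('scene',st['eef_pos']+np.array([[0,0,-60],[0,0,-73]])); print(t)
cv2.imwrite('pics/sc1.png',np.hstack([cv2.resize(s[100:300,80:280][:,:,::-1],(400,400)),cv2.resize(w[:,:,::-1],(400,300))[:300] if 0 else cv2.resize(w[:,:,::-1],(400,400))]))
```

```text
[ 472.31470923 -129.32047843  101.14535411] [-0.25048177 -0.53130443  0.15686753]
[[175.97300827 180.72858201]
 [176.65828205 183.96795519]]
```

View pics/sc1.png

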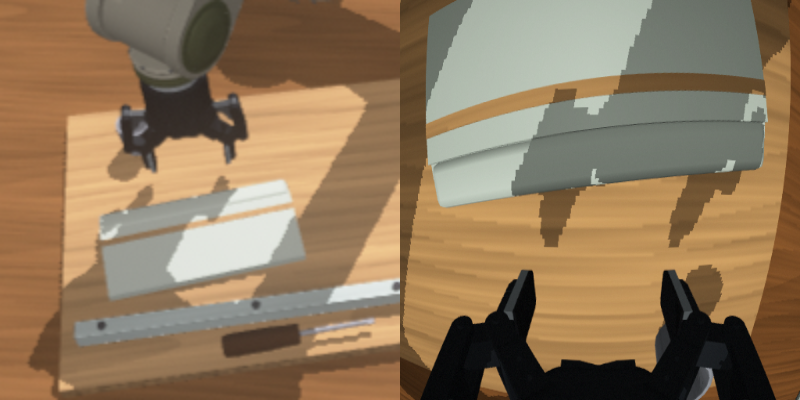

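The wrist view shows the open fingers at (525,275) and (670,275), short of the leading edge, which runs from (440,205) to (765,165). The tin is behind the right knuckle at about (695,375). I'll lower in small steps and watch the force.

Request:
move_arm(
  series=[
    [[0,0,4],0,1],
    [[0,0,7],0,1],
    [[0,0,7],0,1],
  ],
)

```text
time_s: 2.45
eef_pos: [471.8, -128.7, 92.8]
ee_rot: [-0.0, 0.994, 0.105, -0.0]
force: [0.2, 0.1, -0.1]
grip_width: 1.001
```

Request:
move_arm(
  series=[
    [[0,0,2],0,1],
    [[0,0,4],0,1],
    [[0,0,4],0,1],
  ],
)

```text
time_s: 2.82
eef_pos: [471.8, -128.7, 88.7]
ee_rot: [-0.0, 0.994, 0.105, -0.0]
force: [-0.4, 0.5, 0.7]
grip_width: 0.999
```

Request:
move_arm(
  series=[
    [[0,0,1],0,1],
    [[0,0,3],0,1],
    [[0,0,3],0,1],
  ],
)

```text
time_s: 3.2
eef_pos: [471.8, -128.7, 85.7]
ee_rot: [-0.0, 0.994, 0.105, -0.0]
force: [-0.2, 1.0, -0.6]
grip_width: 1.004
```

```bash
python3 to.py -20 -140 84 0
python3 - <<'E'
from h import *
s,_=ctrl.capture('scene')
cv2.imwrite('pics/sc2.png',cv2.resize(s[130:230,110:260][:,:,::-1],(750,500),interpolation=cv2.INTER_CUBIC))
E
```

```text
board now [[ -74.9 -140.7]] z 85.7 world tgt [ 525. -117.   84.] shift [54.9 -0.7  1.7] turn -0.0 F [-0.2  1.  -0.6] t 3.2
board x in tool [ 1.    -0.001 -0.   ] board y in tool [-0.001 -1.     0.   ]
```

View pics/sc2.png

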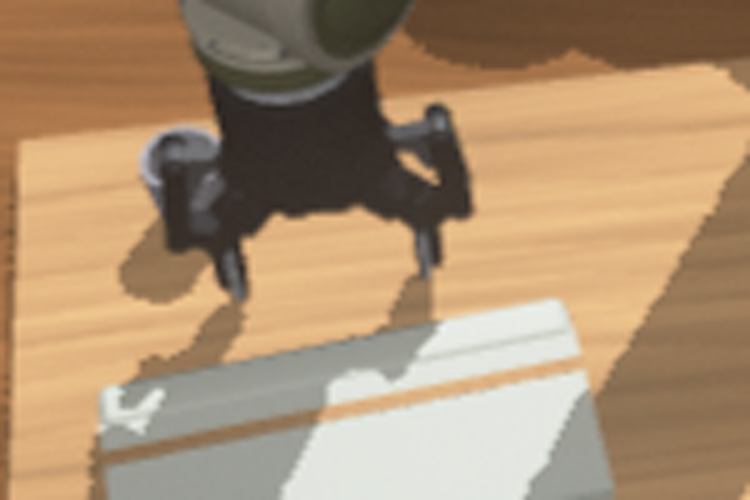

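Request:
move_arm(
  series=[
    [[12,0,1],0,1],
    [[24,0,1],0,1],
    [[30,0,1],0,1],
    [[35,0,1],0,1],
    [[40,0,1],0,1],
    [[45,0,1],0,1],
    [[50,0,1],0,1],
    [[55,0,1],0,1],
    [[60,0,1],0,1],
    [[65,0,1],0,1],
  ],
)

```text
time_s: 4.5
eef_pos: [535.8, -115.1, 84.9]
ee_rot: [-0.0, 0.994, 0.105, -0.0]
force: [-0.6, 0.1, -0.1]
grip_width: 1.003
```

```bash
python3 to.py 9 -140 84 0
python3 - <<'E'
from h import *
s,_=ctrl.capture('scene');w,_=ctrl.capture('wrist');t,_=ctrl.capture('top')
cv2.imwrite('pics/sc3.png',np.hstack([cv2.resize(s[130:280,100:300][:,:,::-1],(400,300)),cv2.resize(w[:,:,::-1],(400,300))]))
E
```

```text
board now [[  -9.6 -140.8]] z 84.9 world tgt [ 554. -110.   84.] shift [18.6 -0.8  0.9] turn -0.0 F [-0.6  0.1 -0.1] t 4.5
board x in tool [ 1.    -0.001 -0.   ] board y in tool [-0.001 -1.     0.   ]
```

View pics/sc3.png

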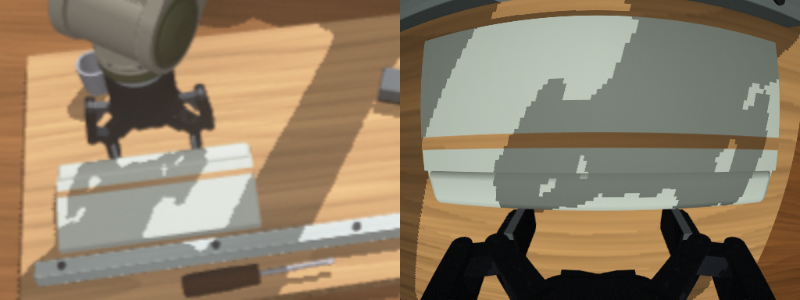

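The panel has squared up to the two fingers and is parallel to the fence, with a gap still to close.

Request:
move_arm(
  series=[
    [[4,0,0],0,1],
    [[8,0,0],0,1],
    [[11,0,0],0,1],
    [[14,0,0],0,1],
    [[14,0,0],0,1],
  ],
)

```text
time_s: 5.28
eef_pos: [549.4, -112.2, 84.9]
ee_rot: [0.0, 0.994, 0.105, 0.0]
force: [-1.1, 0.4, 0.9]
grip_width: 0.999
```

Request:
move_arm(
  series=[
    [[1,0,0],0,1],
    [[2,0,0],0,1],
    [[2,0,0],0,1],
  ],
)

```text
time_s: 5.65
eef_pos: [551.2, -111.8, 84.9]
ee_rot: [0.0, 0.994, 0.105, 0.0]
force: [-0.1, 0.6, 0.3]
grip_width: 1.003
```

Request:
move_arm(
  series=[
    [[1,0,0],0,1],
    [[2,0,0],0,1],
    [[2,0,0],0,1],
  ],
)

```text
time_s: 6.02
eef_pos: [553.2, -111.4, 84.9]
ee_rot: [0.0, 0.994, 0.105, 0.0]
force: [0.0, -0.0, -0.8]
grip_width: 1.001
```

```bash
cat > look.py <<'E'
from h import *
import sys
n=sys.argv[1]
s,_=ctrl.capture('scene');w,_=ctrl.capture('wrist')
cv2.imwrite(f'pics/{n}.png',np.hstack([cv2.resize(s[130:280,100:300][:,:,::-1],(400,300)),cv2.resize(w[:,:,::-1],(400,300))]))
E
python3 look.py sc4; python3 to.py 9 -140 84 0
```

```text
board now [[   8.2 -140.8]] z 84.9 world tgt [ 554. -110.   84.] shift [ 0.8 -0.8  0.9] turn -0.0 F [-0.1  0.1 -0.3] t 6.125
board x in tool [ 1.    -0.001  0.   ] board y in tool [-0.001 -1.    -0.   ]
```

View pics/sc4.png

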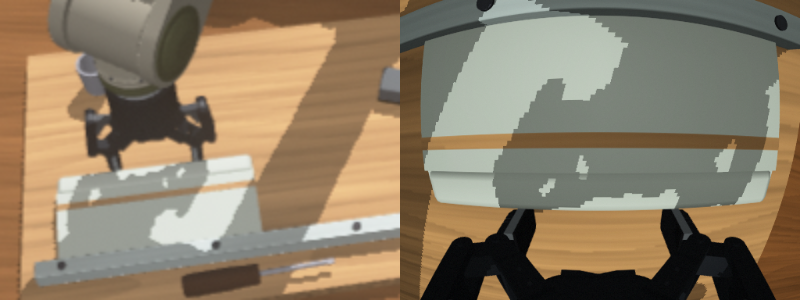

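Request:
move_arm(
  series=[
    [[1,0,0],0,1],
    [[2,0,0],0,1],
    [[2,0,0],0,1],
  ],
)

```text
time_s: 6.5
eef_pos: [553.8, -111.5, 84.9]
ee_rot: [-0.0, 0.994, 0.105, -0.002]
force: [-10.9, -4.4, 6.4]
grip_width: 1.004
```

Request:
move_arm(
  series=[
    [[0.5,0,0],0,1],
    [[1,0,0],0,1],
    [[1,0,0],0,1],
  ],
)

```text
time_s: 6.88
eef_pos: [554.0, -111.5, 84.8]
ee_rot: [-0.0, 0.994, 0.106, -0.003]
force: [-17.0, -7.0, 10.8]
grip_width: 1.0
```

Request:
move_arm(
  series=[
    [[0.5,0,0],0,1],
    [[1,0,0],0,1],
    [[1,0,0],0,1],
  ],
)

```text
time_s: 7.25
eef_pos: [554.1, -111.4, 84.8]
ee_rot: [-0.0, 0.994, 0.106, -0.005]
force: [-23.8, -8.5, 13.7]
grip_width: 0.999
```

Request:
move_arm(
  series=[
    [[-15,0,0],0,1],
    [[-45,0,0],0,1],
    [[-50,0,-40],0,1],
    [[-50,0,-95],0,1],
    [[-50,0,-95],0,1],
  ],
)

```text
time_s: 7.88
eef_pos: [509.5, -121.6, 183.7]
ee_rot: [0.002, 0.994, 0.105, 0.004]
force: [-0.3, 0.3, 0.1]
grip_width: 0.997
```

```bash
python3 to.py 75 -320 180 1.5708
python3 - <<'E'
from h import *
t,_=ctrl.capture('top'); np.save('top1p.npy',t); print(ctrl.sense()['joints'])
cv2.imwrite('pics/top1.png',cv2.resize(t[90:250,150:420][:,:,::-1],(800,474)))
E
```

```text
board now [[ -36.6 -141.6]] z 183.7 world tgt [ 656. -273.  180.] shift [111.7 178.3   5.3] turn 90.0 F [-0.3  0.3  0.1] t 7.875
board x in tool [ 1.    -0.001  0.007] board y in tool [-0.001 -1.    -0.005]
[-4.58321535e-01  4.37623401e-01  1.66391703e+00  1.66316673e-04
  1.03637282e+00  9.02068439e-01]
```

View pics/top1.png

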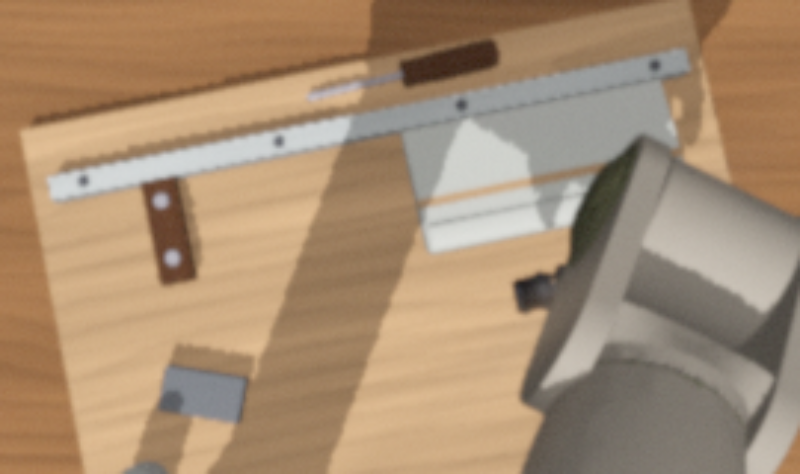

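Run:
```python
from to import *
print(tb(ray('top',[[372.7,117.7],[285.7,134.9],[294.5,175]],[28,28,18])))
```

```text
[[ 125.61783871 -256.19899005]
 [ 126.44537539  -27.34167244]
 [  21.49153861  -29.2848164 ]]
```

Request:
move_arm(
  series=[
    [[112,178,5],-90,0.6],
    [[112,178,5],-90,0.6],
    [[112,178,5],-90,0.6],
    [[112,178,5],-90,0.6],
    [[112,178,5],-90,0.6],
    [[112,178,5],-90,0.6],
    [[112,178,5],-90,0.6],
    [[112,178,5],-90,0.6],
    [[112,178,5],-90,0.6],
    [[112,178,5],-90,0.6],
  ],
)

```text
time_s: 9.18
eef_pos: [654.5, -271.5, 173.1]
ee_rot: [-0.001, 0.629, 0.777, -0.0]
force: [0.2, -1.0, 0.1]
grip_width: 0.603
```

```bash
python3 to.py 75 -320 90 1.5708;  python3 look.py sc5
```

```text
board now [[  73.8 -318.6]] z 173.1 world tgt [ 656. -273.   90.] shift [-1.6  1.3 83.1] turn -0.1 F [ 0.2 -1.   0.1] t 9.175
board x in tool [ 0.001  1.    -0.002] board y in tool [ 1.    -0.001  0.002]
```

View pics/sc5.png

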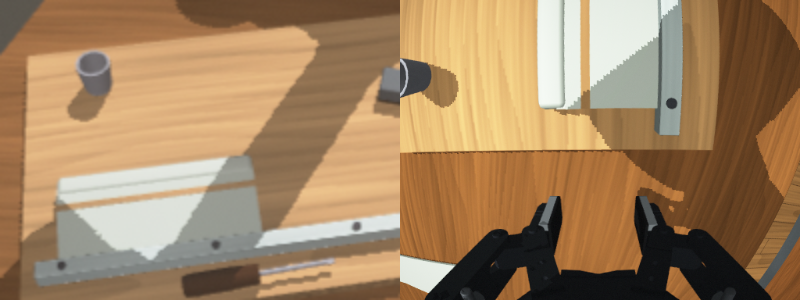

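Request:
move_arm(
  series=[
    [[20,-4,40],0,0.6],
    [[34,-6,70],0,0.6],
    [[34,-6,78],0,0.6],
    [[34,-6,81],0,0.6],
    [[34,-6,81],0,0.6],
  ],
)

```text
time_s: 9.9
eef_pos: [642.3, -240.5, 94.9]
ee_rot: [0.001, 0.629, 0.777, 0.0]
force: [0.2, 0.6, 0.9]
grip_width: 0.604
```

Request:
move_arm(
  series=[
    [[0,0,1],0,0.6],
    [[0,0,3],0,0.6],
    [[0,0,3],0,0.6],
  ],
)

```text
time_s: 10.28
eef_pos: [641.8, -239.8, 90.8]
ee_rot: [-0.0, 0.629, 0.777, -0.0]
force: [0.2, -0.2, 0.2]
grip_width: 0.603
```

```bash
python3 to.py 68 -280 90 1.5708;  python3 look.py sc6
```

```text
board now [[  68.  -284.9]] z 90.8 world tgt [ 641. -235.   90.] shift [4.9 0.  0.8] turn -0.0 F [ 0.2 -0.2  0.2] t 10.275
board x in tool [ 0.001  1.    -0.   ] board y in tool [ 1.    -0.001  0.   ]
```

View pics/sc6.png

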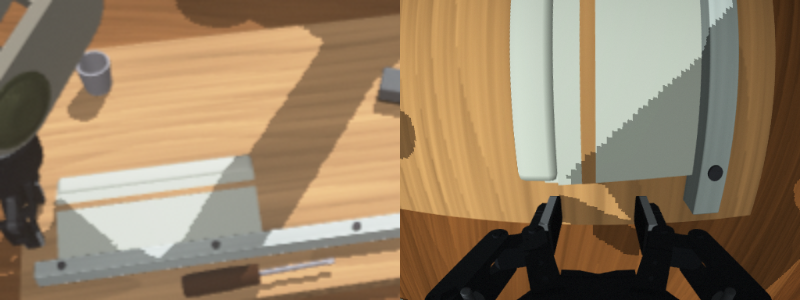

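Request:
move_arm(
  series=[
    [[10,0,1],0,0.6],
    [[15,0,1],0,0.6],
    [[20,0,1],0,0.6],
    [[25,0,1],0,0.6],
    [[31,0,1],0,0.6],
    [[38,0,1],0,0.6],
    [[45,0,1],0,0.6],
    [[52,0,1],0,0.6],
    [[59,0,1],0,0.6],
    [[66,0,1],0,0.6],
  ],
)

```text
time_s: 11.62
eef_pos: [627.9, -174.7, 89.9]
ee_rot: [0.0, 0.629, 0.777, -0.0]
force: [-0.4, -1.7, 0.7]
grip_width: 0.603
```

```bash
python3 to.py 68 -69.5 90 1.5708;  python3 look.py sc7
```

```text
board now [[  68.1 -218.4]] z 89.9 world tgt [597. -29.  90.] shift [ 1.489e+02 -2.000e-01 -1.000e-01] turn -0.0 F [-0.4 -1.7  0.7] t 11.625
board x in tool [0.001 1.    0.   ] board y in tool [ 1.    -0.001 -0.   ]
```

View pics/sc7.png

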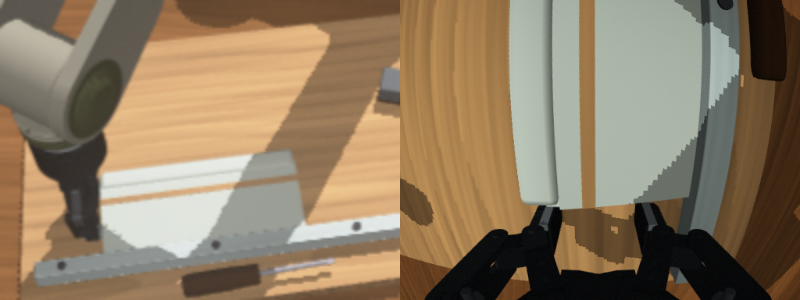

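The panel is sliding along the fence, pushed evenly by both fingers.

Request:
move_arm(
  series=[
    [[5,0,0],0,0.6],
    [[12,0,0],0,0.6],
    [[19,0,0],0,0.6],
    [[26,0,0],0,0.6],
    [[33,0,0],0,0.6],
    [[40,0,0],0,0.6],
    [[47,0,0],0,0.6],
    [[54,0,0],0,0.6],
    [[60,0,0],0,0.6],
    [[65,0,0],0,0.6],
  ],
)

```text
time_s: 12.98
eef_pos: [614.4, -111.3, 89.9]
ee_rot: [0.0, 0.629, 0.777, -0.0]
force: [-1.3, -2.9, -0.0]
grip_width: 0.604
```

Request:
move_arm(
  series=[
    [[5,0,0],0,0.6],
    [[12,0,0],0,0.6],
    [[19,0,0],0,0.6],
    [[26,0,0],0,0.6],
    [[33,0,0],0,0.6],
    [[40,0,0],0,0.6],
    [[47,0,0],0,0.6],
    [[54,0,0],0,0.6],
    [[60,0,0],0,0.6],
    [[65,0,0],0,0.6],
  ],
)

```text
time_s: 14.22
eef_pos: [600.8, -47.6, 89.9]
ee_rot: [-0.0, 0.629, 0.777, -0.0]
force: [-1.1, -2.6, 1.2]
grip_width: 0.6
```

```bash
python3 to.py 68 -69.5 90 1.5708;  python3 look.py sc8
```

```text
board now [[ 68.2 -88.4]] z 89.9 world tgt [597. -29.  90.] shift [18.9 -0.2 -0.1] turn -0.0 F [-1.1 -2.6  1.2] t 14.225
board x in tool [ 0.001  1.    -0.   ] board y in tool [ 1.    -0.001  0.   ]
```

View pics/sc8.png

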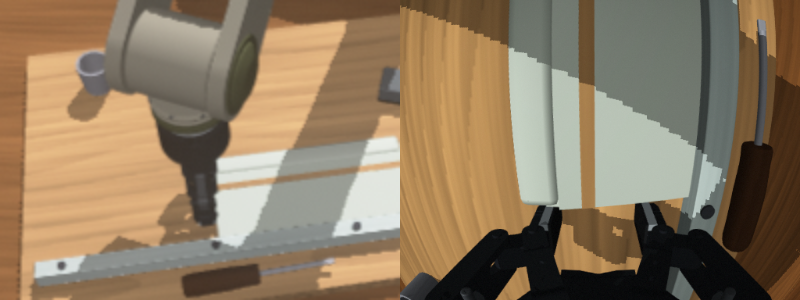

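Request:
move_arm(
  series=[
    [[4,0,0],0,0.6],
    [[8,0,0],0,0.6],
    [[11,0,0],0,0.6],
    [[14,0,0],0,0.6],
    [[14,0,0],0,0.6],
  ],
)

```text
time_s: 14.95
eef_pos: [597.9, -34.1, 89.9]
ee_rot: [-0.0, 0.629, 0.777, 0.0]
force: [-0.3, 0.3, -1.0]
grip_width: 0.599
```

Request:
move_arm(
  series=[
    [[1,0,0],0,0.6],
    [[2,0,0],0,0.6],
    [[2,0,0],0,0.6],
  ],
)

```text
time_s: 15.32
eef_pos: [597.5, -32.4, 89.9]
ee_rot: [-0.0, 0.629, 0.777, 0.0]
force: [1.2, 0.1, -0.1]
grip_width: 0.597
```

Request:
move_arm(
  series=[
    [[1,0,0],0,0.6],
    [[2,0,0],0,0.6],
    [[2,0,0],0,0.6],
  ],
)

```text
time_s: 15.7
eef_pos: [597.1, -30.3, 89.9]
ee_rot: [-0.0, 0.629, 0.777, 0.0]
force: [0.6, -0.4, -0.4]
grip_width: 0.597
```

Request:
move_arm(
  series=[
    [[1,0,0],0,0.6],
    [[1.5,0,0],0,0.6],
    [[1.5,0,0],0,0.6],
  ],
)

```text
time_s: 16.08
eef_pos: [596.9, -29.2, 89.9]
ee_rot: [0.0, 0.629, 0.777, -0.0]
force: [1.1, -1.7, -0.7]
grip_width: 0.6
```

Request:
move_arm(
  series=[
    [[1,0,0],0,0.6],
    [[1.5,0,0],0,0.6],
    [[1.5,0,0],0,0.6],
  ],
)

```text
time_s: 16.45
eef_pos: [596.9, -28.9, 90.2]
ee_rot: [0.001, 0.629, 0.778, -0.001]
force: [1.1, -10.3, 0.0]
grip_width: 0.599
```

```bash
python3 to.py 68 -69.5 90 1.5708
python3 - <<'E'
from h import *
s,_=ctrl.capture('scene');w,_=ctrl.capture('wrist');t,_=ctrl.capture('top')
cv2.imwrite('pics/a.png',np.hstack([cv2.resize(s[160:280,180:380][:,:,::-1],(400,240)),cv2.resize(t[100:220,170:370][:,:,::-1],(400,240))]))
E
```

```text
board now [[ 68.3 -69.3]] z 90.2 world tgt [597. -29.  90.] shift [-0.2 -0.3  0.2] turn -0.0 F [  1.1 -10.3   0. ] t 16.45
board x in tool [0.    1.    0.001] board y in tool [ 1.    -0.    -0.003]
```

View pics/a.png

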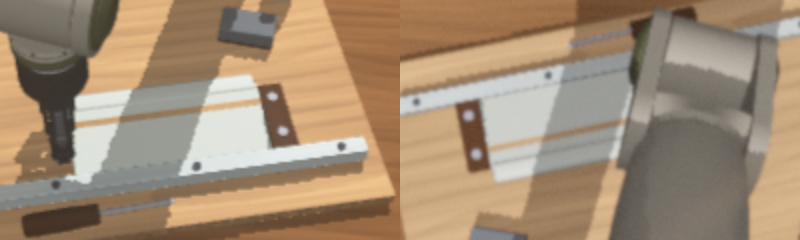

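The force has risen to 10 N, and both views show the panel's end against the stop. I'll back off and check for any gap at the fence.

Request:
move_arm(
  series=[
    [[-5,0,0],0,0.6],
    [[-30,0,0],0,0.6],
    [[-40,0,-40],0,0.6],
    [[-80,-30,-95],0,0.6],
    [[-130,-70,-120],0,0.6],
    [[-160,-120,-150],0,0.6],
    [[-180,-170,-170],0,0.6],
    [[-180,-220,-170],0,0.6],
    [[-180,-250,-170],0,0.6],
    [[-180,-250,-170],0,0.6],
  ],
)

```text
time_s: 17.85
eef_pos: [388.4, -255.9, 260.2]
ee_rot: [-0.0, 0.63, 0.777, 0.0]
force: [-0.0, -0.3, 0.1]
grip_width: 0.598
```

Run:
```python
from est import *
from to import *
s,_=ctrl.capture('scene');t,_=ctrl.capture('top'); np.save('top2p.npy',t)
cv2.imwrite('pics/t2.png',cv2.resize(t[100:210,180:350][:,:,::-1],(800,518),interpolation=cv2.INTER_CUBIC))
cv2.imwrite('pics/s2.png',cv2.resize(s[180:280,190:360][:,:,::-1],(800,470),interpolation=cv2.INTER_CUBIC))
```

```text
(no output)
```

View pics/t2.png

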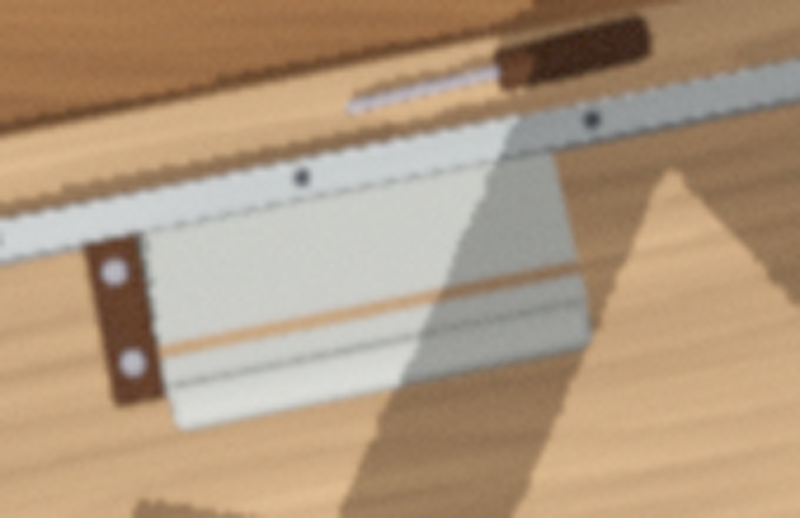

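View pics/s2.png

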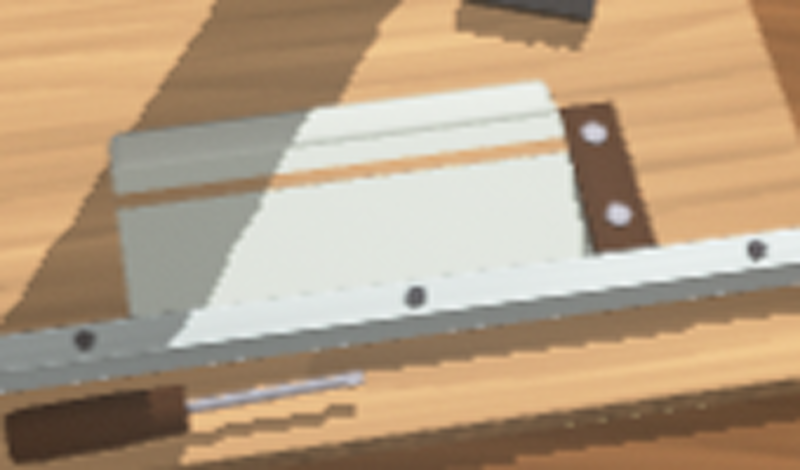

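Run:
```python
from meas import *
from to import *
p=np.load('top2p.npy').astype(float)
c=cam('top')
g=cv2.cvtColor(p.astype(np.uint8),cv2.COLOR_RGB2GRAY).astype(np.float32)
hs=cv2.cvtColor(p.astype(np.uint8),cv2.COLOR_RGB2HSV)[:,:,1].astype(np.float32)
def samp(img,xs,ys,z):
    W=np.array([np.r_[O+x*xb+y*yb,z] for x,y in zip(xs,ys)]); q=proj('top',W,c).astype(np.float32)
    return cv2.remap(img,q[:,0][None],q[:,1][None],cv2.INTER_LINEAR)[0]
# front edge crossing (saturation jump panel->board) at z=18..42 along board x
X=np.arange(-10,50,.5)
for y in (160,130,100,70,40,10,-20,-45):
    s=samp(hs,X,np.full(len(X),y),18); i=np.where(s>50)[0]; i=i[X[i]<35].max(); print(y,'front edge x',X[i])
# profile across fence face at z=28
for y in (150,100,0,-40):
    X2=np.arange(112,136,2); print(y,samp(g,X2,np.full(len(X2),y),28).round().astype(int),samp(hs,X2,np.full(len(X2),y),28).round().astype(int))
for x in (60,80,110):
    Y=np.arange(160,182,1.5); print('end',x,samp(g,np.full(len(Y),x),Y,30).round().astype(int),samp(hs,np.full(len(Y),x),Y,30).round().astype(int))
```

```text
160 front edge x 19.0
130 front edge x 19.0
100 front edge x 19.0
70 front edge x 19.0
40 front edge x 20.5
10 front edge x 20.0
-20 front edge x 20.0
-45 front edge x 20.0
150 [203 204 204 204 203 203 201 196 187 181 190 200] [5 6 6 7 7 7 7 7 5 5 5 5]
100 [203 204 204 204 203 203 202 198 187 182 187 198] [5 6 6 5 6 6 6 6 7 4 4 5]
0 [204 203 202 203 203 203 203 201 194 192 195 202] [5 5 5 7 7 6 6 6 3 2 4 5]
-40 [153 153 153 153 153 153 153 149 139 133 134 143] [8 8 8 9 8 7 8 8 8 6 4 5]
end 60 [184 184 183 180 179 181 181 178 165 144 116  92  75  82  95] [ 50  48  47  47  47  46  48  49  54  64  84 108 134 109  76]
end 80 [204 204 204 204 204 203 202 192 179 148 117  85  73  69  71] [  5   6   5   5   5   5   5   6   9  21  51 107 134 152 147]
end 110 [203 203 204 203 202 198 189 169 142 108  89  74  73  78  89] [  6   6   7   6   5   5   6   8  17  33  76 119 128 116  74]
```

Run:
```python
from h import *
a=np.load('top0p.npy').astype(int);b=np.load('top2p.npy').astype(int)
hs=lambda p:cv2.cvtColor(p.astype(np.uint8),cv2.COLOR_RGB2HSV)
for n,(u0,v0,u1,v1),f in [('driver',(283,100,322,122),lambda p:p.sum(2)<260),('sander',(200,208,238,235),lambda p:hs(p)[:,:,1]<60),('glue',(186,245,208,265),lambda p:hs(p)[:,:,1]<60),('tin',(368,208,392,232),lambda p:hs(p)[:,:,1]<60)]:
    for p in (a,b):
        m=f(p)[v0:v1,u0:u1]; y,x=np.nonzero(m); print(n,len(x),x.mean().round(1) if len(x) else 0,y.mean().round(1) if len(x) else 0)
print(ctrl.sense()['force'],ctrl.finish_job())
```

```text
driver 377 17.9 8.5
driver 388 18.0 8.9
sander 443 18.0 14.5
sander 444 18.0 14.5
glue 249 11.5 9.3
glue 249 11.5 9.3
tin 291 11.7 12.4
tin 291 11.7 12.4
the job is handed in; nothing more can be done
[0.15468805 0.48712404 0.00657269] None
```

I pushed the panel flush against the fence, slid it along to the stop block, drew the hand clear and handed the job in at about 18 s. I used the two fingertips on the leading edge for the first push and on the right end for the second; no verdict was given.

- **Fence:** the first push built up to about 25 N against it. After the slide, the leading edge measured 19–20.5 mm along the board's x over most of the span, where 20 mm is flush. No board shows between the panel and the fence.
- **Stop block:** the push built up to 10 N against it. The panel's end came out at y ≈ 171.7 mm from the fingers and the stop's face at about 172 mm from the pictures.
- **Bystanders:** the bottle, tin and sanding block show no shift in the top view. The screwdriver's mask shifted by less than half a pixel (about 1 mm), probably a change of shadow.
- **Hand:** well clear, with forces near zero.

No check failed. The picture measurements are only good to 1–2 mm, so a smaller gap would not show.

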